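# Check a heel's hardness with a hand gauge

### The arm

A 6-joint arm with a two-finger parallel gripper is mounted at the origin on the work surface. World frame = base frame: x ahead of the robot, y to its left, z up, the work surface at z = 0. Lengths are in mm, angles in rad, forces in N, time in s.
With the tool pointing down it reaches from about 325 to 875 mm from the base axis. Payload 4.4 kg.
Tool frame: the origin (TCP) lies on the centre line of the jaws, within the pads' length; the fingertips stand ahead of it and the grasp point (between the pads) lies 6 mm ahead of it (ctrl.tcp_to_tips is the z of the fingertips in the tool frame, in mm); z points along the fingers, y is the line along which they close (so a half turn about z gives the same grasp; the last joint's range is limited). The gripper opens to 85 mm and grips with 20 to 120 N. Pads are 22 mm wide; open, the fingers measure 114 mm over their backs; the gripper's body (76 mm by 85 mm) begins 54 mm behind the grasp point. The pads swing forward as they close: fully open they stand 13 mm farther back than shut.
Start: joints at [-1.423, 0.207, 1.542, -0, 1.393, -0.15], TCP at [168.703, -549.697, 221.482] pointing down, gripper open.
Joint ranges: [-2.73, 2.73], [-0.86, 2.22], [0.23, 2.46], [-1.11, 4.25], [0.08, 2.63], [-2.82, 2.82]. Speed limits (rad/s): [2.79, 2.79, 3.14, 3.14, 3.14, 3.14].

### API

Orientations are given as a 3x3 rotation matrix whose columns are the frame's x, y, z axes.
In Python, from plant import ctrl, sensors, optics gives the robot as it stands. Calls block until the motion is done:
- ctrl.move_ptp(position, orientation): joint-space move of the TCP to a pose.
- ctrl.move_l(position, rot=None, vel=150, threshold=None): straight line of the TCP; rot=None keeps the orientation; vel is the mean speed in mm/s. With threshold (N) it stops when the force on the tool has changed by that much, and returns True; else False.
- ctrl.set_joints(angles): joint-space move.
- ctrl.gripper_to(opening, force=None): finger opening in mm; force is the grip in N (None keeps the last); returns when the fingers have stopped.
- ctrl.hold(seconds).
- ctrl.solve_ik(position, orientation): joint angles nearest the present ones, or None.
- sensors.read_state(): the state.
- optics.grab_frame(name): name is "scene" or "top"; returns (picture, depth): 400x640x3 uint8, red, green, blue; 400x640 float32, mm along the optical axis (not along the pixel's ray), 0 where there is no reading.
- optics.camera_params(name): a dict with "mtx" (3x3 intrinsics, pixels), "k1" (the pictures are not rectified: a ray, as slopes to the right and down, at radius r is drawn at 1 + k1 r^2 times it, then the intrinsics apply), "R" (3x3) and "t" (3): a world point X has camera coordinates R X + t. Camera axes: x right, y down, z forward; pixel columns grow to the right and rows downward; lengths in mm; the calibration is good to about 2 mm. A picture is of the moment at which its call begins. camera_params takes no time and is no camera call.
A pose or a line that the arm cannot do raises ctrl.MotionError and nothing moves.
- ctrl.finish_job(): hands the job in; it is judged then, once.
The state is a dict: "t": time; "q": joint angles; "qvel": joint speeds; "tau": joint torques, N m; "eef_pos": TCP position; "eef_rot": TCP orientation; "force": force on the tool from outside, world axes, zero at the start; "wrist_torque": the same for the moment, N m; "grip_width": finger opening in mm; "grasp_force": force on a finger pad.
Only numpy, scipy, OpenCV 4.12 (cv2) and the standard library are available. Lean on these libraries where they do the work, as an engineer would, in place of code of your own. Each camera call takes 0.05 s, during which the arm holds its last target. There are 200 camera calls.

### The job

Draw the hardness gauge out of its wooden holder and first check it: press it, standing upright, gently on the middle of the round steel check block until its sprung foot is about half way in, and keep it there for a second. Then set the gauge square to the heel of the upturned shoe, foot on the chalked ring's centre, press gently until the foot is again about half way in, and finish while still holding it there. Never push the foot hard against its stop, do not move the tilted shoe, and leave the other things on the bench alone.

Things in the scene. Friction and masses are not known exactly. Their poses are not given: they have to be found in the camera images.
- gauge: Pen-shaped gauge, loose, 0.15 kg, round, upright in its holder. Origin: centre of the nose's lower end (foot excluded); z up its axis to the dial. Steel nose 22 mm across, z 0 to 40 mm; collar 40 mm across, 40 to 46 mm, resting on the holder; aluminium barrel 28 mm across, 46 to 115 mm, small white dial on its flat top. Grip the barrel around z = 85 mm.
- gauge_foot (a joint): How far the gauge's sprung foot is pushed in, m: 0 = fully out, 0.012 = at its stop. The spring takes about 1 N per mm (half way in: 6 mm, about 6 N). The foot is a steel pin 10 mm across that stands 15 mm out of the nose when fully out.
- foot_tip (a point): Centre of the foot's flat end face, on the gauge's axis: 15 mm below the gauge's origin when the foot is fully out; moves with the foot. z as the gauge's z.
- holder: Fixed light wooden block 85 x 85 x 65 mm high with an upright through hole of 26 mm, in which the gauge hangs by its collar (so the gauge's origin is 25 mm above the bench). Origin: centre of its underside. Holder and check block change sides of the bench.
- check_block: Fixed round bright steel block, 60 mm across and 20 mm high, on a square dark wooden foot 90 x 90 x 15 mm. Origin: centre of the underside of the wooden foot.
- check_face (a point): Centre of the steel check block's level top face, 35 mm above the bench; z is up.
- shoe: Brown shoe on its last, sole up, on a stand with a dark wooden base 170 x 130 mm. 260 mm long, 92 mm wide, toe up to 225 mm above the bench. x: heel to toe (roughly away from the robot); z: outward, square to the heel's flat face. Tilted toe up by 10 to 21 degrees on a stiff joint, firm under gentle pressing. Origin: on that joint, 75 mm above the bench, 95 mm below the heel face along z.
- heel_mark (a point): Centre of the chalked ring (22 mm across, with a chalk dot at its centre) on the flat face of the black rubber heel. z = outward normal of the heel face, x towards the toe. The face is 66 mm wide, 33 mm behind and 36 mm ahead of the mark; the sole ahead lies 22 mm lower along z. The mark is 163 to 169 mm above the bench.
- spool: Bystander: thread spool, 40 mm across, 55 mm high. Origin: centre of its underside.
- heel_blank: Bystander: spare black D-shaped heel, 67 x 62 x 20 mm, lying flat on the bench. Origin: in its underside.
- rivet_jar: Bystander: glass jar with steel cap, 60 mm across, 85 mm high. Origin: centre of its underside.
- glue_tin: Bystander: tin, 68 mm across, 100 mm high. Origin: centre of its underside.
- hammer: Bystander: hammer lying at the left. Origin near its middle.
- awl: Bystander: awl lying at the right. Origin near its middle.
- wood_block: Bystander: dark wooden block 70 x 45 x 35 mm. Origin: centre of its underside.
Mind the look-alikes: they are no part of the job. Leave any green or red look-alike of the holder alone.

How it is judged:
By the outcome, as a careful person would: the job done as asked, in the order asked, and still so for the second after the job is handed in, while the arm keeps its last pose, push and grip.
It also fails if it takes over 59 s, if anything falls off the work surface, if the arm or the gripper's body presses on something with over 40 N, if the wrist force passes 120 N, or if a joint passes its speed limit or range.

## Working session

There is one attempt and no reset: what is moved stays moved. The work goes in short steps, each a Python script; the robot and the scene stay as the last script left them, time stands still between calls to the robot, and variables do not carry over. Pictures are saved under pics/ and viewed, at most 10 in all, crops included, and the job is handed in when it is done.

```bash
mkdir -p pics; ls
cat > h.py <<'E'
import numpy as np, cv2
from plant import ctrl, sensors, optics
def grab(n,save=None):
    im,d=optics.grab_frame(n)
    if save: cv2.imwrite('pics/'+save,im[:,:,::-1])
    return im,d
def world(n,d,uv):
    p=optics.camera_params(n); K=np.array(p['mtx']); R=np.array(p['R']); t=np.array(p['t'])
    uv=np.atleast_2d(uv).astype(float)
    pts=cv2.undistortPoints(uv.reshape(-1,1,2),K,np.array([p['k1'],0,0,0.]),).reshape(-1,2)
    z=np.array([d[int(round(v)),int(round(u))] for u,v in uv])
    return (np.c_[pts*z[:,None],z]-t)@R
def cloud(n,d):
    vv,uu=np.mgrid[0:400,0:640]
    return world(n,d,np.c_[uu.ravel(),vv.ravel()]).reshape(400,640,3)
E
python3 - <<'E'
from h import *
a,da=grab('scene','s0.png'); b,db=grab('top','t0.png')
np.savez('f0.npz',a=a,da=da,b=b,db=db)
for n in('scene','top'):
    p=optics.camera_params(n); print(n,p, -np.array(p['R']).T@p['t'])
print(sensors.read_state()['t'],ctrl.tcp_to_tips)
E
```

```text
pics
scene {'mtx': array([[511.82836733,   0.        , 312.93910656],
       [  0.        , 511.82836733, 197.16201853],
       [  0.        ,   0.        ,   1.        ]]), 'k1': 0.022148109259111926, 'R': array([[ 0.88095718,  0.47314667, -0.00683271],
       [ 0.36317697, -0.6853188 , -0.63122154],
       [-0.30334295,  0.55359766, -0.77557249]]), 't': array([-430.67072749, -138.38556707, 1917.24255445])} [1011.24293044 -952.44880801 1396.66597905]
top {'mtx': array([[480.15076684,   0.        , 320.69881485],
       [  0.        , 480.15076684, 197.27517941],
       [  0.        ,   0.        ,   1.        ]]), 'k1': -0.0804551842097103, 'R': array([[ 0.00690048, -0.99981277, -0.01807759],
       [-0.99069708, -0.00437828, -0.13601514],
       [ 0.13591053,  0.01884798, -0.99054181]]), 't': array([ -25.53511266,  528.3063993 , 1634.86577021])} [ 301.37234464  -54.03118251 1690.79895947]
0.1 25.0
```

View pics/s0.png

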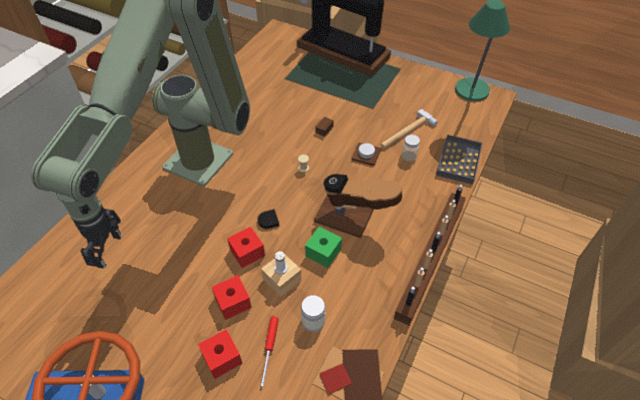

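View pics/t0.png

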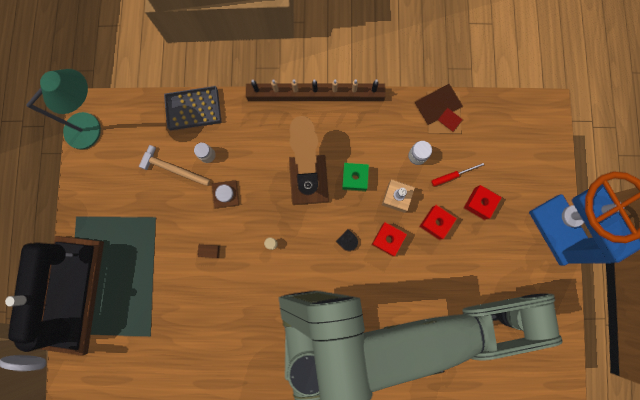

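The gauge is in the plain wooden holder at top (399,195) / scene (280,270). The look-alikes are the red blocks at top (390,239), (438,222) and (484,202) and the green one at (356,177). Only the light-wood holder has a gauge in it. The check block is at top (224,194), and the shoe's heel ring is at top (308,185).

Run:
```python
from h import *
f=np.load('f0.npz'); a,da,b,db=[f[k] for k in('a','da','b','db')]
ca=cloud('scene',da); cb=cloud('top',db)
def c(im,x,y,w,h): return cv2.resize(im[y:y+h,x:x+w],(400,300),interpolation=cv2.INTER_CUBIC)
o=np.vstack([np.hstack([c(b,372,170,56,42),c(b,280,164,56,42)]),np.hstack([c(a,250,245,64,48),c(a,310,168,64,48)])])
cv2.imwrite('pics/crop0.png',o[:,:,::-1])
print('table z',cb[300,230],ca[200,220])
for n,C,d,boxes in(('top',cb,db,{'gauge':(380,170,425,212),'check':(208,178,240,210),'heel':(285,160,330,210)}),('scene',ca,da,{'gauge':(255,245,305,295),'check':(350,138,385,165),'heel':(318,170,350,200)})):
    for k,(x0,y0,x1,y1) in boxes.items():
        P=C[y0:y1,x0:x1].reshape(-1,3)
        lo,hi={'gauge':(130,150),'check':(29,42),'heel':(140,185)}[k]
        Q=P[(P[:,2]>lo)&(P[:,2]<hi)]
        print(n,k,len(Q),Q.mean(0).round(1),(Q.min(0)).round(1),Q.max(0).round(1))
        if k=='gauge':
            Q=P[(P[:,2]>50)&(P[:,2]<68)]; print('  holder top',len(Q),Q.mean(0).round(1),Q.min(0).round(1),Q.max(0).round(1), cv2.minAreaRect(Q[:,:2].astype(np.float32)))
```

```text
table z [170.21971522 292.33283983  -1.48444724] [ 185.98001918 -122.23358087    4.77190796]
top gauge 62 [ 533.7 -289.5  139.2] [ 519.7 -303.1  131.8] [ 546.6 -275.7  147.3]
  holder top 432 [ 532.5 -288.3   63.1] [ 481.7 -343.7   50. ] [ 585.5 -237.1   68. ] ((533.99072265625, -289.9891052246094), (85.83963012695312, 86.49463653564453), 71.36837768554688)
top check 188 [542.4 318.4  34.8] [513.  291.4  29.2] [571.5 346.4  42. ]
top heel 648 [578.3  21.  164.6] [521.6 -15.5 141.8] [633.   59.3 182.8]
scene gauge 71 [ 536.1 -294.2  137.6] [ 523.3 -307.3  130.2] [ 548.1 -279.2  142.9]
  holder top 592 [ 533.5 -298.1   61.9] [ 420.5 -345.5   50. ] [ 588.  -182.1   68. ] ((521.7549438476562, -282.5075988769531), (153.13868713378906, 146.38697814941406), 27.772268295288086)
scene check 141 [542.8 314.   33.9] [513.4 282.6  29.1] [571.8 346.3  39.8]
scene heel 496 [571.7   9.6 161.3] [521.1 -22.4 140. ] [622.4  52.9 178.5]
```

View pics/crop0.png

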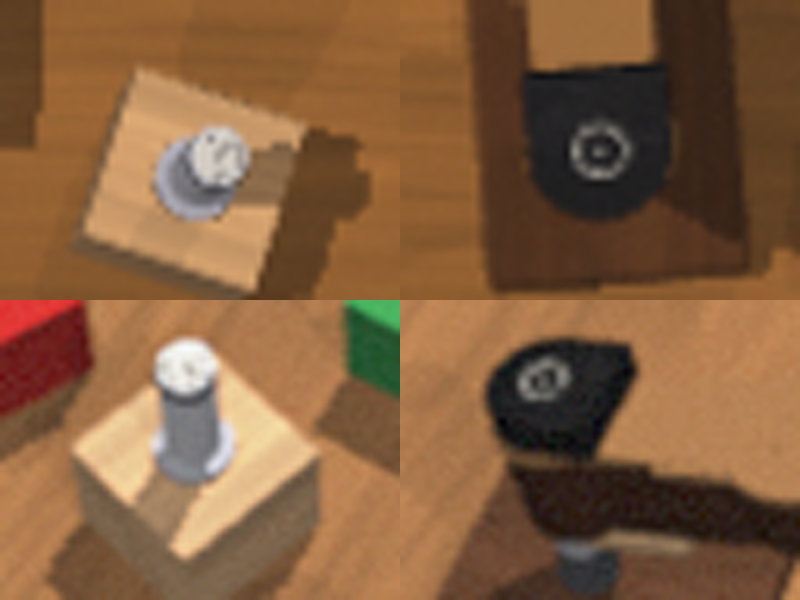

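The crops confirm it. The gauge with its white dial stands in the plain light-wood holder, and the chalk ring is at top (307.6,184.6) / scene (332.5,180.4). Next I'll fit the heel plane from averaged frames.

```bash
cat > heel.py <<'E'
from h import *
def avg(n,k=6):
    I=[];D=[]
    for _ in range(k):
        im,d=optics.grab_frame(n); I.append(im.astype(float)); D.append(np.where(d>0,d,np.nan))
    return np.mean(I,0),np.nan_to_num(np.nanmedian(D,0))
if __name__=='__main__':
  S={}
  for n,ring,box in(('top',(307.6,184.6),(285,160,330,210)),('scene',(332.5,180.4),(315,165,355,205))):
    im,d=avg(n); S[n]=im; S[n+'d']=d; C=cloud(n,d)
    x0,y0,x1,y1=box; g=im.max(2)
    # black heel mask: dark neutral
    m=np.zeros(g.shape,bool); m[y0:y1,x0:x1]=True
    r=np.linalg.norm(C-world(n,d,[ring])[0],axis=2); m&=(r<30)
    P=C[m]
    for _ in range(6):
        c=P.mean(0); nv=np.linalg.svd(P-c)[2][2]; nv*=np.sign(nv[2])
        e=(C[m]-c)@nv; P=C[m][abs(e)<3]
    tilt=np.degrees(np.arccos(nv[2])); yaw=np.degrees(np.arctan2(-nv[1],-nv[0]))
    # ring centroid (bright within 16 mm)
    w=np.where(r<15,np.clip(g-80,0,None),0); vv,uu=np.mgrid[0:400,0:640]
    uv=((w*uu).sum()/w.sum(),(w*vv).sum()/w.sum())
    p=world(n,d,[uv])[0]; p2=p.copy(); p2=p-nv*((p-c)@nv)
    print(n,len(P),'n',nv.round(3),'tilt',tilt.round(2),'yaw',yaw.round(1),'rms',np.std((P-c)@nv).round(2),'ring',np.round(uv,2),p.round(1),p2.round(1))
    for nm,bx,lo,hi in (('table',(150,205,180,235) if n=='top' else (205,190,225,210),-20,20),('gauge',(380,170,425,212) if n=='top' else (255,245,305,295),132,150),('check',(208,178,240,210) if n=='top' else (350,138,385,165),29,42)):
        Q=C[bx[1]:bx[3],bx[0]:bx[2]].reshape(-1,3); Q=Q[(Q[:,2]>lo)&(Q[:,2]<hi)]; print('  ',nm,len(Q),np.median(Q,0).round(1),((Q.min(0)+Q.max(0))/2).round(1))
  np.savez('f1.npz',**S)
  s=sensors.read_state(); print(s['t'],s['force'],s['eef_rot'])
  R=np.array([[1,0,0],[0,-1,0],[0,0,-1.]]); R2=np.array([[0,1,0],[1,0,0],[0,0,-1.]])
  for nm,p,o in(('hold',(535,-291,250),R),('hold90',(535,-291,250),R2),('hold90b',(535,-291,250),R2@np.diag([-1,-1,1])),('chk',(542,316,250),R),('heel',(540,18,330),R)):
    print(nm,ctrl.solve_ik(np.array(p,float),o))
E
python3 heel.py
```

```text
top 248 n [-0.303 -0.013  0.953] tilt 17.64 yaw 2.5 rms 1.33 ring [307.16 185.19] [549.8  18.9 165.3] [550.   18.9 164.5]
   table 900 [4.502e+02 5.376e+02 3.000e-01] [450.5 538.    0.9]
   gauge 61 [ 532.9 -289.5  139.9] [ 533.4 -289.9  138.8]
   check 212 [542.1 318.2  34.6] [542.4 319.   34.9]
scene 167 n [-0.309 -0.022  0.951] tilt 18.05 yaw 4.1 rms 1.04 ring [332.04 179.69] [547.8  21.7 161. ] [547.3  21.7 162.5]
   table 400 [ 164.1 -125.6   -1.8] [ 162.5 -124.2   -2.2]
   gauge 67 [ 536.3 -293.4  138.5] [ 535.4 -293.3  137. ]
   check 155 [543.2 313.9  32.9] [542.6 314.7  33.4]
0.7 [-0.15993747  0.7291482  -0.17126607] [[ 9.55981277e-01  2.93427671e-01  3.75308359e-06]
 [ 2.93427670e-01 -9.55981273e-01 -9.19472957e-05]
 [-2.33920032e-05  8.90011518e-05 -9.99999996e-01]]
hold [-6.40182957e-01  2.58170451e-01  1.41942785e+00 -4.44089210e-16
  1.46399436e+00  9.30613370e-01]
hold90 [-6.40182957e-01  2.58170451e-01  1.41942785e+00 -4.44089210e-16
  1.46399436e+00 -6.40182957e-01]
hold90b [-6.40182957e-01  2.58170451e-01  1.41942785e+00 -4.44089210e-16
  1.46399436e+00  2.50140970e+00]
chk [ 3.90014711e-01  2.97270042e-01  1.37032279e+00 -4.44089210e-16
  1.47399982e+00  1.96081104e+00]
heel [-1.26904705e-01  6.91948600e-02  1.47506574e+00 -4.44089210e-16
  1.59733205e+00  1.44389162e+00]
```

```bash
cat >> h.py <<'E'
Rx=np.array([[0,1,0],[1,0,0],[0,0,-1.]])   # closes along x
Ry=np.array([[1,0,0],[0,-1,0],[0,0,-1.]])  # closes along y
def st(m=''):
    s=sensors.read_state(); print(m,'t',round(s['t'],2),'pos',np.round(s['eef_pos'],1),'F',np.round(s['force'],2),'w',round(s['grip_width'],2),'gf',np.round(s['grasp_force'],1)); return s
E
python3 - <<'E'
from h import *
g=np.array([534.5,-291.3,0])
ctrl.move_ptp(g+[0,0,210],Rx); ctrl.gripper_to(60,20)
ctrl.move_l(g+[0,0,116],vel=120); st('down')
ctrl.gripper_to(20,20); st('x grip')
ctrl.gripper_to(60); st('open')
ctrl.move_ptp(g+[0,0,116],Ry); st('turned')
ctrl.gripper_to(20,20); st('y grip')
grab('scene','s1.png')
E
```

```text
down t 3.65 pos [ 535.2 -291.8  116.9] F [ 0.13 -0.06  1.56] w 60.1 gf 0.0
x grip t 4.03 pos [ 535.  -291.7  117.2] F [-0.73  0.16  4.37] w 26.7 gf 19.7
open t 4.45 pos [ 534.4 -291.2  115.7] F [ 0.08 -0.46  0.37] w 60.13 gf 0.0
turned t 5.85 pos [ 534.5 -291.3  116. ] F [-0.02 -0.34  0.67] w 60.02 gf 0.0
y grip t 6.23 pos [ 534.6 -291.4  116.1] F [ 0.44 -0.1   0.26] w 26.97 gf 19.9
```

```bash
cat >> h.py <<'E'
def meanF(k=8):
    F=[]
    for _ in range(k):
        ctrl.hold(0.04); F.append(sensors.read_state()['force'])
    return np.mean(F,0)
E
python3 - <<'E'
from h import *
ctrl.gripper_to(20,60); st('grip60')
ctrl.move_l([534.5,-291.3,350],vel=180); st('lift')
ctrl.move_ptp(np.array([480.,0,360]),Ry)
ctrl.move_ptp(np.array([542.5,316.5,230]),Ry)
ctrl.move_l([542.5,316.5,160],vel=100); ctrl.hold(0.3)
print(meanF(),meanF()); st()
import numpy as np
a,_=grab('scene'); b,_=grab('top')
o=np.hstack([cv2.resize(a[80:170,320:420],(400,360)),cv2.resize(b[150:240,170:270],(400,360))])
cv2.imwrite('pics/chk.png',o[:,:,::-1])
E
```

```text
grip60 t 6.5 pos [ 534.8 -291.5  116.4] F [ 0.58 -0.21  1.9 ] w 25.41 gf 59.2
lift t 7.95 pos [ 533.9 -290.9  348.2] F [-0.65 -0.45 -1.72] w 25.41 gf 59.0
[-0.03735768  0.07176408 -1.4264891 ] [ 0.21668809 -0.06591917 -1.51718007]
 t 12.22 pos [542.5 316.5 160. ] F [-0.27  0.16 -1.41] w 25.44 gf 59.1
```

View pics/chk.png

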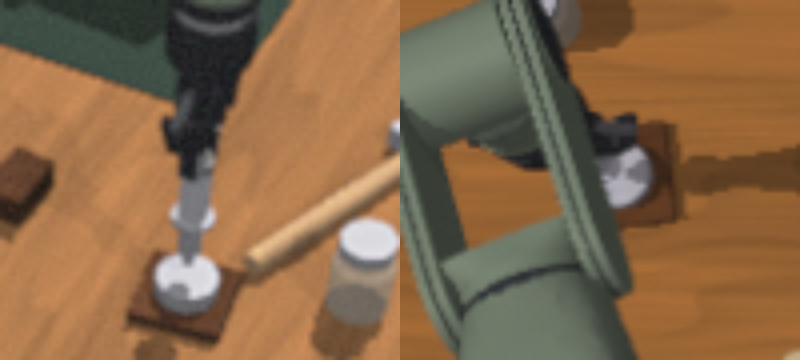

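The gauge is held upright. Its foot is at crop (188,262) in the scene view, directly over the check face centre at (187,282). Pressing now.

```bash
cat >> h.py <<'E'
def press(p,n,base,target=6.0,reach=25):
    """approach from TCP p along -n until contact, then trim to the target axial force"""
    n=np.asarray(n); hit=ctrl.move_l(p-n*reach,vel=12,threshold=2.0)
    for i in range(5):
        ctrl.hold(0.12); f=(meanF(5)-base)@n; s=sensors.read_state(); q=np.array(s['eef_pos'])
        print('hit',hit,'axial',f.round(2),'pos',q.round(2),'adv',((p-q)@n).round(2),'t',round(s['t'],2))
        if not hit or abs(f-target)<0.5: break
        if i==0: cmd=q
        cmd=cmd-n*np.clip(target-f,-3,4); ctrl.move_l(cmd,vel=10)
    return hit
E
python3 - <<'E'
from h import *
base=np.array([0.05,0,-1.47]); p=np.array([542.5,316.5,160])
if press(p,[0,0,1.],base): ctrl.hold(1.3); print(meanF()-base); st()
E
```

```text
hit True axial 3.48 pos [541.77 316.3  137.7 ] adv 22.3 t 14.21
hit True axial 6.01 pos [541.9  316.4  135.35] adv 24.65 t 14.9
[0.03032673 1.00164516 6.39562585]
 t 16.53 pos [541.8 316.3 135.2] F [0.34 0.9  5.59] w 25.38 gf 59.7
```

```bash
cat >> h.py <<'E'
def frame(tilt=17.8,yaw=3.5):
    t,y=np.radians([tilt,yaw]); n=np.array([-np.sin(t)*np.cos(y),-np.sin(t)*np.sin(y),np.cos(t)])
    x=np.array([np.cos(t)*np.cos(y),np.cos(t)*np.sin(y),np.sin(t)]); z=-n; return n,np.c_[x,np.cross(z,x),z]
E
python3 - <<'E'
from h import *
ctrl.move_l([542.5,316.5,250],vel=150)
n,R=frame(); m=np.array([548.7,20.3,164.5])
ctrl.move_ptp(np.array([500,150.,340]),R)
ctrl.move_ptp(m+n*(106+50),R)
ctrl.move_l(m+n*(106+18),vel=60); ctrl.hold(0.3); base=meanF(); print(base); s=st(); print((m+n*124).round(1), np.array(s['eef_rot']).round(3).tolist(), R.round(3).tolist())
from heel import avg
a,da=avg('scene',6); b,db=avg('top',3)
np.savez('f2.npz',a=a,da=da,b=b,db=db,base=base)
o=np.hstack([cv2.resize(a[130:220,285:385],(600,540),interpolation=cv2.INTER_CUBIC),cv2.resize(b[140:230,290:320],(200,540))])
cv2.imwrite('pics/heel.png',np.clip(o[:,:,::-1],0,255))
E
```

```text
[ 0.15775798  0.25836284 -1.92362398]
 t 20.17 pos [510.9  18.  282.6] F [ 0.57  0.3  -2.11] w 24.99 gf 59.2
[510.9  18.  282.6] [[0.95, 0.061, 0.305], [0.058, -0.998, 0.019], [0.306, 0.0, -0.952]] [[0.95, 0.061, 0.305], [0.058, -0.998, 0.019], [0.306, 0.0, -0.952]]heel.py:6: RuntimeWarning: All-NaN slice encountered
  return np.mean(I,0),np.nan_to_num(np.nanmedian(D,0))
[ WARN:0@5.674] global loadsave.cpp:1063 imwrite_ Unsupported depth image for selected encoder is fallbacked to CV_8U.
```

View pics/heel.png

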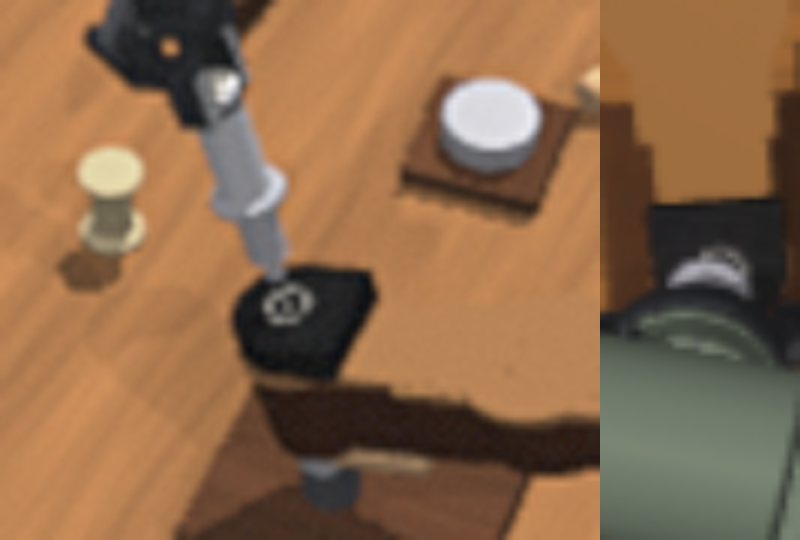

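The scene crop shows the tilted gauge with its nose end at about (272,268), just above the ring at (288,303). I'll project the expected points to find the camera offset.

```bash
cat > ov.py <<'E'
from h import *
def proj(nm,X):
    p=optics.camera_params(nm)
    return cv2.projectPoints(np.atleast_2d(X).astype(float),cv2.Rodrigues(np.array(p['R']))[0],np.array(p['t']),np.array(p['mtx']),np.array([p['k1'],0,0,0.]))[0].reshape(-1,2)
def circ(c,n,r):
    x=np.cross(n,[0,1,0.]); x/=np.linalg.norm(x); y=np.cross(n,x); a=np.linspace(0,2*np.pi,60)
    return c+r*(np.cos(a)[:,None]*x+np.sin(a)[:,None]*y)
E
python3 - <<'E'
from ov import *
f=np.load('f2.npz'); n,R=frame(); m=np.array([548.7,20.3,164.5]); g=m+n*(15+18)
out=[]
for nm,im,(x0,y0,w,h),s in(('scene',f['a'],(305,150,50,45),10),('top',f['b'],(292,160,30,45),10)):
    k=np.ascontiguousarray(cv2.resize(np.clip(im,0,255).astype(np.uint8)[y0:y0+h,x0:x0+w],None,fx=s,fy=s,interpolation=cv2.INTER_CUBIC)[:,:,::-1])
    for c,r,col in((g+n*46,20,(0,255,0)),(g+n*40,20,(0,255,0)),(g,11,(255,255,0)),(g-n*15,5,(0,0,255)),(m,11,(255,0,255))):
        u=((proj(nm,circ(c,n,r))-[x0,y0]+.5)*s).astype(np.int32); cv2.polylines(k,[u],True,col,1)
    out.append(k); print(nm,proj(nm,[m,g,g+n*46]).round(2).tolist())
cv2.imwrite('pics/ov.png',np.hstack(out))
E
```

```text
scene [[332.1, 179.36], [329.38, 171.8], [325.47, 160.91]]
top [[306.73, 185.56], [306.42, 187.12], [305.97, 189.4]]
```

View pics/ov.png

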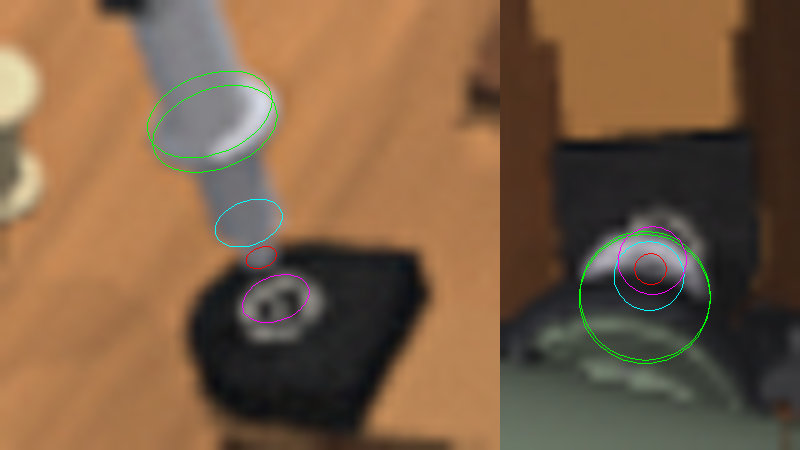

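The projected gauge fits its image in both cameras: collar edges agree within about 0.3 px. The ring sits up to 1 px from my estimate, at scene crop (281,306) and top crop (~663,250), so I'll fit the ring by template in both cameras.

Run:
```python
from ov import *
from scipy.optimize import minimize
f=np.load('f1.npz'); n,R=frame(); m0=np.array([548.7,20.3,164.5]); ex=R[:,0]; ey=np.cross(n,ex)
S=8
def fit(nm):
    im=f[nm].mean(2); c=np.round(proj(nm,m0)[0]).astype(int); h=8
    obs=im[c[1]-h:c[1]+h+1,c[0]-h:c[0]+h+1]
    def model(p):
        M=np.zeros(((2*h+1)*S,)*2,np.uint8); cc=m0+p[0]*ex+p[1]*ey
        to=lambda X:np.round(((proj(nm,X)-c+h+.5)*S-.5)*16).astype(np.int32)
        cv2.fillPoly(M,[to(circ(cc,n,p[2]))],255,shift=4); cv2.fillPoly(M,[to(circ(cc,n,p[2]-p[3]))],0,shift=4); cv2.fillPoly(M,[to(circ(cc,n,1.6))],255,shift=4)
        return cv2.GaussianBlur(cv2.resize(M.astype(np.float32),(2*h+1,)*2,interpolation=cv2.INTER_AREA),(0,0),0.5)
    vv,uu=np.mgrid[-h:h+1,-h:h+1]
    w=((model([0,0,16,15.9])>20)|(model([0,0,17,16.9])>20)).astype(float)
    def cost(p):
        if not(8<p[2]<15 and .8<p[3]<5): return 1e9
        A=np.c_[model(p).ravel(),np.ones(obs.size)]*w.ravel()[:,None]; b=obs.ravel()*w.ravel()
        x=np.linalg.lstsq(A,b,rcond=None)[0]; return ((A@x-b)**2).sum()/((b-b.sum()/w.sum()*w.ravel())**2).sum()
    best=min((minimize(cost,[a,b,11.5,2],method='Nelder-Mead',options=dict(initial_simplex=[[a,b,11.5,2],[a+2,b,11.5,2],[a,b+2,11.5,2],[a,b,10.5,2],[a,b,11.5,1.2]])) for a in(-4,0,4) for b in(-4,0,4)),key=lambda r:r.fun)
    cc=m0+best.x[0]*ex+best.x[1]*ey
    print(nm,best.x.round(2),'resid',round(best.fun,3),'mark',cc.round(1),proj(nm,cc).round(2))
fit('scene'); fit('top')
```

```text
Traceback (most recent call last):
  File "ov.py", line 3, in proj
    p=optics.camera_params(nm)
ValueError: time passes only in moves, steps and waits
```

```bash
sed -i 's/^def proj/from functools import lru_cache\nCP=lru_cache(optics.camera_params)\ndef proj/; s/p=optics.camera_params(nm)/p=CP(nm)/' ov.py
cat > fit.py <<'E'
from ov import *
from scipy.optimize import minimize
f=np.load('f1.npz'); n,R=frame(); m0=np.array([548.7,20.3,164.5]); ex=R[:,0]; ey=np.cross(n,ex)
S=8
def fit(nm):
    im=f[nm].mean(2); c=np.round(proj(nm,m0)[0]).astype(int); h=8
    obs=im[c[1]-h:c[1]+h+1,c[0]-h:c[0]+h+1]
    def model(p):
        M=np.zeros(((2*h+1)*S,)*2,np.uint8); cc=m0+p[0]*ex+p[1]*ey
        to=lambda X:np.round(((proj(nm,X)-c+h+.5)*S-.5)*16).astype(np.int32)
        cv2.fillPoly(M,[to(circ(cc,n,p[2]))],255,shift=4); cv2.fillPoly(M,[to(circ(cc,n,p[2]-p[3]))],0,shift=4); cv2.fillPoly(M,[to(circ(cc,n,1.6))],255,shift=4)
        return cv2.GaussianBlur(cv2.resize(M.astype(np.float32),(2*h+1,)*2,interpolation=cv2.INTER_AREA),(0,0),0.5)
    w=(model([0,0,17,16.9])>20).astype(float); w=(cv2.dilate(cv2.morphologyEx(w,cv2.MORPH_CLOSE,np.ones((13,13))),np.ones((1,1))))
    def cost(p):
        if not(8<p[2]<15 and .8<p[3]<5): return 1e9
        A=np.c_[model(p).ravel(),np.ones(obs.size)]*w.ravel()[:,None]; b=obs.ravel()*w.ravel()
        x=np.linalg.lstsq(A,b,rcond=None)[0]; return ((A@x-b)**2).sum()/((b-b.sum()/w.sum()*w.ravel())**2).sum()
    best=min((minimize(cost,[a,b,11.5,2],method='Nelder-Mead',options=dict(maxiter=120,initial_simplex=[[a,b,11.5,2],[a+2,b,11.5,2],[a,b+2,11.5,2],[a,b,10.5,2],[a,b,11.5,1.2]])) for a in(-3,1) for b in(-3,1)),key=lambda r:r.fun)
    cc=m0+best.x[0]*ex+best.x[1]*ey
    print(nm,best.x.round(2),'resid',round(best.fun,3),'mark',cc.round(1),proj(nm,cc).round(2))
fit('scene'); fit('top')
E
python3 fit.py
```

```text
scene [ 3.2  -4.54 12.07  3.17] resid 0.904 mark [552.   16.  165.5] [[332.42 180.43]]
top [ 2.72 -2.58 11.85  2.24] resid 0.167 mark [551.4  17.9 165.3] [[307.47 184.68]]
```

Both cameras now agree on the mark, at about (551.6, 17, 165.4), and the fitted pixels match what I read by eye. I'll move over it and press along the heel normal.

Run:
```python
from h import *
n,R=frame(); m=np.array([551.6,17.0,165.4]); p=m+n*(106.2+12)
ctrl.move_l(p,vel=30); ctrl.hold(0.5); base=meanF(15); print(base.round(2),'t',sensors.read_state()['t'])
np.save('base.npy',base)
hit=press(p,n,base,reach=20); print(hit,(meanF(15)-base).round(2), ((meanF(15)-base)@n).round(2)); st()
from heel import avg
a,_=avg('scene',4); b,_=avg('top',3); np.savez('f3.npz',a=a,b=b)
from ov import *
g=m+n*9; out=[]
for nm,im,(x0,y0,w,h),s in(('scene',a,(305,150,50,45),10),('top',b,(292,160,30,45),10)):
    k=np.ascontiguousarray(cv2.resize(np.clip(im,0,255).astype(np.uint8)[y0:y0+h,x0:x0+w],None,fx=s,fy=s,interpolation=cv2.INTER_CUBIC)[:,:,::-1])
    for c,r,col in((g+n*46,20,(0,255,0)),(m,11,(255,0,255))):
        u=((proj(nm,circ(c,n,r))-[x0,y0]+.5)*s).astype(np.int32); cv2.polylines(k,[u],True,col,1)
    out.append(k)
cv2.imwrite('pics/press.png',np.hstack(out))
```

```text
[-0.02 -0.01 -1.75] t 22.1333
hit True axial 3.77 pos [518.99  15.11 262.69] adv 15.58 t 23.6
hit True axial 5.72 pos [519.77  15.13 260.73] adv 17.68 t 24.27
True [-1.07 -0.68  5.79] 5.79
 t 25.52 pos [519.7  15.1 260.6] F [-1.48 -1.28  3.95] w 25.63 gf 59.7heel.py:6: RuntimeWarning: All-NaN slice encountered
  return np.mean(I,0),np.nan_to_num(np.nanmedian(D,0))
```

View pics/press.png

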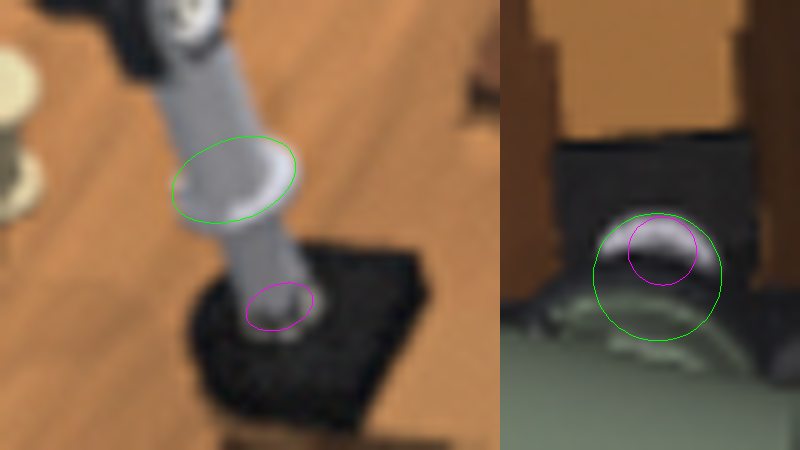

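The foot is on the ring centre: the nose axis reaches the heel at crop (280,308) against the ring centre at (281,306). Contact came at the expected height and the axial force is about 5.8 N, so I'm handing it in.

Run:
```python
from h import *
n,R=frame(); print(((meanF(10)-np.load('base.npy'))@n).round(2)); print(ctrl.finish_job())
```

```text
6.32
the job is handed in; nothing more can be done
None
```

The job is handed in, with no verdict returned: the gauge was pressed on the check block at about 6 N for over a second, and I finished holding it on the heel ring, set to the measured heel tilt (about 18°), at about 6 N, roughly half way in.

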